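Swap the camera's battery from the bottom of the charging tower

ROBOT

A 7-joint arm with a two-finger parallel gripper is mounted at the origin on the work surface. World frame = base frame: x ahead of the robot, y to its left, z up, the work surface at z = 0. Lengths are in m, angles in rad, forces in N, time in s.
With the tool pointing down it reaches from about 0.4 to 0.875 m from the base axis. Payload 6.5 kg.
Tool frame: the origin (TCP) lies at the centre of the arm's flange, where the gripper is bolted on; the fingertips stand 173 mm ahead of it and the grasp point (between the pads) lies ahead of it (manip.grasp_offset is the z of the grasp point in the tool frame, in m); z points along the fingers, y is the line along which they close (so a half turn about z gives the same grasp; the last joint's range is limited). The gripper opens to 85 mm and grips with 20 to 120 N. Pads are 22 mm wide; open, the fingers measure 114 mm over their backs; the gripper's body (76 mm by 85 mm) begins 54 mm behind the grasp point. The pads swing forward as they close: fully open they stand 13 mm farther back than shut.
Start: joints at [-1.253, 0.536, -0.004, 1.538, 0.003, 1.067, -0.071], TCP at [0.243, 0.603, 0.405] pointing down, gripper open.
Joint ranges: [-2.7, 2.7], [-0.37, 2.16], [-1.27, 1.26], [0.24, 2.4], [-1.31, 4.45], [0.19, 1.91], [-2.76, 2.76]. Speed limits (rad/s): [2.39, 2.39, 3.14, 3.14, 3.14, 3.14, 3.14].

INTERFACE

Orientations are given as a unit quaternion [w, x, y, z].
In Python, from workcell import manip gives the robot as it stands.
- The arm moves only by the tool send_rows, never from a script. Its arguments are lists of equal length, an entry for each row: "hand": the gripper command: -1 is shut, 1 is fully open, values between are in proportion; "delta_pos": the shift along the world's x, y, z in units of 25 mm (1.0 is 25 mm), a list of three; "dr": the turn, a rotation vector about the world's x, y, z in units of 5 degrees (1.0 is 5 degrees), a list of three. In form: {"hand": [hand, ...], "delta_pos": [[x, y, z], ...], "dr": [[ax, ay, az], ...]}. A call has 1 to 8 rows; each row shifts and turns the commanded pose from where the row before left it; what a row does not reach is not made up. A row lasts 1/12 s, in which the tool goes at most 41.7 mm and 7.16 degrees, less where a joint would pass 70% of its speed; a pose out of reach is approached as far as the arm can. A call is refused whole if a number of a shift passes 1 or a number of a turn 1, either way. A call with a gripper value outside its range is refused whole. The fingers move at their own pace and stop on an object; "newtons" is the grip in N (left out, the last holds). Time passes only in rows, so rows that do not move let the fingers close. It gives the time, the measured TCP pose, the force, the opening and the grip force at its end, in the units of the state.
- manip.get_obs(): the state, without advancing time (a new reading comes with each control period).
- manip.camera(name): name is "scene" or "top" or "wrist"; returns the picture (420x560x3 uint8, red, green, blue); there is no depth.
- manip.camera_model(name): a dict with "vfov" (degrees; the focal length in pixels is half the picture's height over the tangent of half this angle, whatever the lens; pixels are square), "cx", "cy" (the principal point, pixels), "D" ([k1, k2, p1, p2, k3] as OpenCV has them; the pictures are not rectified), "cam_to_world" (4x4, takes a point from camera to world coordinates). Camera axes: x right, y down, z forward; pixel columns grow to the right and rows downward; lengths in m; the calibration is good to about 2 mm. A picture is of the moment at which its call begins: read the wrist's pose just before it. camera_model takes no time and is no camera call; for the wrist camera it gives the pose at the moment of the call.
- manip.close_job(): hands the job in; it is judged then, once.
The state is a dict: "t": time; "joint_pos": joint angles; "dq": joint speeds; "joint_efforts": joint torques, N m; "eef_pos": TCP position; "eef_rot": TCP orientation; "ft_force": force on the tool from outside, world axes, zero at the start; "ft_torque": the same for the moment, N m; "width": finger opening in m; "finger_force": force on a finger pad.
Only numpy, scipy, OpenCV 4.12 (cv2) and the standard library are available. Lean on these libraries where they do the work, as an engineer would, in place of code of your own. Each camera call takes 0.05 s, during which the arm holds its last target. There are 200 camera calls.

TASK

Swap the camera's battery: take the spent orange-banded pack out of the camera's cradle and lay it flat on the red returns mat, wholly on it, and slide the lowest green-banded pack, which already sticks out a little, out of the bottom of the charging tower so that the other three drop down one place and stay in the tower, then lay it flat and fully seated in the cradle. Lay both packs down gently rather than dropping them, do not lift the stack, and leave the spray can, screwdriver, mug and hard drive where they are.

Things in the scene. Friction and masses are not known exactly. Their poses are not given: they have to be found in the camera images.
- tower: Charging tower, fixed: grey base 100 mm wide, aluminium corner posts (67 mm over them), 112 mm high, round a stack of four packs. Origin on the table under the stack's middle; x along the packs, exit towards -x, z up. Stack space 156 x 55 mm, wall at the +x end. Only the lowest pack can leave, under two front lips (from 49 mm above the table; outer face x = -83 mm). Smooth, low friction: drawing it takes 2 to 8 N.
- tower_rail (a point): Tip of the tower's run-out rail, 215 mm to tower -x of the stack's middle, 20 mm above the table; axes as the tower's. The rail is 28 mm wide, level with the deck and runs from the exit to here: a pack drawn out rests on it, level, its long sides overhanging 11 mm each, free for the fingers.
- tower_deck (a point): Point on the tower's deck (20 mm above the table) under the middle of the stack; axes as the tower's. Pack undersides lie 0, 24, 48 and 72 mm above it.
- pack_1: Black battery pack, a block 150 x 50 x 24 mm (along its x, y, z), about 170 g, with a 50 mm wide green band round its middle; either end may go either way. Origin: centre of its underside. The lowest pack in the tower, lying on the deck with 38 to 50 mm of its length sticking out of the stack at the exit side (its middle is that far to tower -x); the three packs above rest on it. To be brought to the cradle.
- pack_2: Black battery pack, a block 150 x 50 x 24 mm (along its x, y, z), about 170 g, with a 50 mm wide green band round its middle; either end may go either way. Origin: centre of its underside. Second from below. Stays in the tower: it drops one place (24 mm) when the pack under it has been drawn right out.
- pack_3: Black battery pack, a block 150 x 50 x 24 mm (along its x, y, z), about 170 g, with a 50 mm wide green band round its middle; either end may go either way. Origin: centre of its underside. Third from below. Stays in the tower: it drops one place (24 mm) when the pack under it has been drawn right out.
- pack_4: Black battery pack, a block 150 x 50 x 24 mm (along its x, y, z), about 170 g, with a 50 mm wide green band round its middle; either end may go either way. Origin: centre of its underside. Top of the stack. Stays in the tower: it drops one place (24 mm) when the pack under it has been drawn right out.
- pack_spent: Black battery pack, a block 150 x 50 x 24 mm (along its x, y, z), about 170 g, with a 50 mm wide orange band round its middle; either end may go either way. Origin: centre of its underside. The spent pack; it lies in the dock's cradle at the start and must go to the mat.
- pack_spent_end_a (a point): Middle of the lower edge of the spent pack's +x end (75 mm from its origin); axes as the pack's.
- pack_spent_end_b (a point): Middle of the lower edge of the spent pack's -x end.
- dock: Camera with battery cradle, fixed. Origin on the table; z up. A white camera housing 56 mm high (x -18 to +78 mm, y -75 to +75 mm, lens stub on its +y side to y = 102 mm) and, on its -x side, a grey cradle for one pack. The cradle's long axis is the dock's y axis, its middle at x = -90 mm.
- dock_seat (a point): Middle of the cradle's seat, 12 mm above the table: the middle of the pack's underside belongs here, its long axis along this point's y (axes as the dock's). End walls, and side lips (from 50 mm off the middle outwards), rise 10 mm above the seat, 4 mm of play all round. Between the lips the pack's long sides are free for fingers (seat 40 mm wide; housing 47 mm from the pack).
- mat: Red returns mat, fixed, 210 x 110 x 3 mm, long axis x. Origin: middle of its underside, on the table.
- spray_can: Blue spray can, 52 mm across, 120 mm high, standing between tower and dock; leave alone. Origin: middle of its foot.
- screwdriver: Orange-handled screwdriver, 200 mm long, lying on the table; leave alone. Origin near its middle.
- mug: White mug, 80 mm across, 90 mm high, handle at its +y; leave alone. Origin: middle of its foot.
- hard_drive: Bare hard drive, 102 x 147 x 26 mm, lying beyond the mat; leave alone. Origin: middle of its underside.
Not all that is in view belongs to the job. What is shaped like the pack_1 but pink or yellow is not meant. What is shaped like the pack_4 but yellow is not meant.

How it is judged:
By the outcome, as a careful person would: the job done as asked, in the order asked, and still so for the second after the job is handed in, with the robot touching nothing.
It also fails if it takes over 67 s, if anything falls off the work surface, if the arm or the gripper's body presses on something with over 40 N, if the wrist force passes 120 N, or if a joint passes its speed limit or range.

## Working session

There is one attempt and no reset: what is moved stays moved. The work goes in short steps, Python scripts to look and compute and a tool call to move; the robot and the scene stay as the last step left them, time stands still between calls to the robot, and variables do not carry over. Pictures are saved under pics/ and viewed, at most 10 in all, crops included, and the job is handed in when it is done.

Besides the shell and the picture viewer there is one more tool, called after "Request:" as name(argument=value, ...), one argument or row to a line, values as JSON. send_rows: Moves the arm, as the interface text tells. Its arguments: {"type":"object","properties":{"hand":{"type":"array"},"delta_pos":{"type":"array"},"dr":{"type":"array"},"newtons":{"type":"number"}},"required":["hand","delta_pos","dr"]}

```bash
mkdir -p pics; ls; cat > h.py <<'E'
import numpy as np, cv2
from workcell import manip
def K(m):
    f=210/np.tan(np.radians(m['vfov'])/2); return np.array([[f,0,m['cx']],[0,f,m['cy']],[0,0,1]])
def ray(m,uv,z):
    """pixels (N,2) -> world points on plane z"""
    uv=np.asarray(uv,float).reshape(-1,1,2)
    n=cv2.undistortPoints(uv,K(m),np.array(m['D'],float))[:,0]
    T=np.array(m['cam_to_world']); d=np.c_[n,np.ones(len(n))]@T[:3,:3].T; o=T[:3,3]
    return o+d*((z-o[2])/d[:,2])[:,None]
def proj(m,P):
    T=np.linalg.inv(np.array(m['cam_to_world'])); r,_=cv2.Rodrigues(T[:3,:3])
    return cv2.projectPoints(np.asarray(P,float).reshape(-1,1,3),r,T[:3,3],K(m),np.array(m['D'],float))[0][:,0]
def snap(name,fn):
    m=manip.camera_model(name); im=manip.camera(name); np.save(f'pics/{fn}.npy',im)
    cv2.imwrite(f'pics/{fn}.png',im[:,:,::-1]); return m,im
E
python3 - <<'E'
from h import *
for n in('top','scene'):
    m,im=snap(n,n+'0'); print(n,m)
print(manip.grasp_offset, manip.get_obs())
E
```

```text
pics
top {'vfov': 43.49209657176431, 'cx': 274.41990788665146, 'cy': 214.17975573657623, 'D': array([0.03190795, 0.        , 0.        , 0.        , 0.        ]), 'cam_to_world': array([[ 7.34694247e-03, -9.95722277e-01,  9.21041284e-02,
         4.35588972e-01],
       [-9.99970586e-01, -7.51855401e-03, -1.51638535e-03,
         5.54747577e-02],
       [ 2.20238854e-03, -9.20902784e-02, -9.95748226e-01,
         1.59443827e+00],
       [ 0.00000000e+00,  0.00000000e+00,  0.00000000e+00,
         1.00000000e+00]])}
scene {'vfov': 46.29615711319413, 'cx': 268.91046299317, 'cy': 214.37350311968248, 'D': array([0.00808712, 0.        , 0.        , 0.        , 0.        ]), 'cam_to_world': array([[ 0.37601601,  0.67174698, -0.63825383,  1.48172164],
       [ 0.92645132, -0.25967122,  0.2725047 , -0.31832125],
       [ 0.01731806, -0.69377723, -0.71998141,  1.0969563 ],
       [ 0.        ,  0.        ,  0.        ,  1.        ]])}
0.1547 {'t': 0.1, 'joint_pos': array([-1.25323272,  0.53710814, -0.00441944,  1.53876091,  0.00263267,
        1.0672859 , -0.07118699]), 'dq': array([ 0.00139104, -0.00181519, -0.00061739, -0.00085953,  0.00152806,
       -0.00172862, -0.00016932]), 'joint_efforts': array([ 2.05898548e-03, -5.84563601e+01,  1.05155971e+00, -2.59777397e+01,
        1.26006608e-02,  4.60225463e-03, -3.16174794e-05]), 'eef_pos': array([0.24326745, 0.60244801, 0.40389441]), 'eef_rot': array([-7.24588056e-05,  1.90665216e-01,  9.81654812e-01, -7.75209320e-04]), 'ft_force': array([0.52633905, 0.38546428, 0.43202335]), 'ft_torque': array([-0.07164645,  0.02715557, -0.05002882]), 'finger_force': 0.0, 'width': 0.08566817549551356}
```

View pics/top0.png

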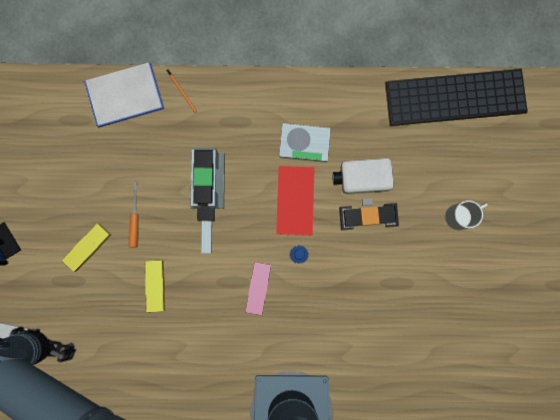

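View pics/scene0.png

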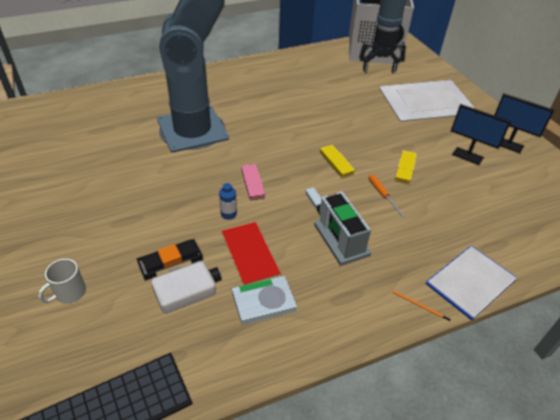

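The top view shows the spent pack in the cradle with its orange band at (370,215), and the mat at (296,200). The tower's top green band is at (203,177), the pack end sticks out at (206,213), and the rail tip is at (206,252). The can is at (299,254).

```bash
cat > meas.py <<'E'
from h import *
m=manip.camera_model('top'); im=np.load('pics/top0.npy'); hsv=cv2.cvtColor(im,cv2.COLOR_RGB2HSV)
def rect(mask,roi,z,label):
    M=np.zeros(mask.shape,np.uint8); a,b,c,d=roi; M[b:d,a:c]=mask[b:d,a:c]
    M=cv2.morphologyEx(M,cv2.MORPH_OPEN,np.ones((2,2)))
    cs,_=cv2.findContours(M,cv2.RETR_EXTERNAL,cv2.CHAIN_APPROX_NONE); c=max(cs,key=cv2.contourArea)
    P=ray(m,c[:,0],z)[:,:2]*1000
    (cx,cy),(w,h),an=cv2.minAreaRect(P.astype(np.float32))
    print(label,'c %.1f %.1f size %.1f %.1f ang %.1f'%(cx,cy,w,h,an))
H,S,V=cv2.split(hsv)
sat=(S>130)&(V>80)
rect(((sat)&(H>5)&(H<20)&(S>190)).astype(np.uint8),(355,200,385,230),.036,'spent band')
rect((sat&((H<5)|(H>172))).astype(np.uint8),(265,155,325,245),.003,'mat')
rect((sat&(H>45)&(H<85)).astype(np.uint8),(185,160,220,192),.116,'green top')
rect(((S<60)&(V>130)).astype(np.uint8),(198,222,215,258),.020,'rail')
rect(((V<75)).astype(np.uint8),(195,206,218,222),.044,'pack1 end')
rect((sat&(H>100)&(H<130)).astype(np.uint8),(285,240,315,268),.12,'can')
rect(((V<70)).astype(np.uint8),(335,198,405,235),.036,'dark pack')
rect(((S<60)&(V>130)).astype(np.uint8),(340,155,396,196),.056,'housing')
for n,uvs,s in(('top',[(190,150,228,256),(330,150,408,234)],7),):
    ims=[cv2.resize(im[b:d,a:c],None,fx=f,fy=f,interpolation=cv2.INTER_CUBIC) for (a,b,c,d),f in zip(uvs,(5.5,5.5))]
    h=max(i.shape[0] for i in ims)
    cv2.imwrite('pics/crop.png',np.hstack([cv2.copyMakeBorder(i,0,h-i.shape[0],0,5,0) for i in ims])[:,:,::-1])
E
python3 meas.py
```

```text
Traceback (most recent call last):
  File "meas.py", line 12, in <module>
    rect(((sat)&(H>5)&(H<20)&(S>190)).astype(np.uint8),(355,200,385,230),.036,'spent band')
    ~~~~^^^^^^^^^^^^^^^^^^^^^^^^^^^^^^^^^^^^^^^^^^^^^^^^^^^^^^^^^^^^^^^^^^^^^^^^^^^^^^^^^^^
  File "meas.py", line 6, in rect
    cs,_=cv2.findContours(M,cv2.RETR_EXTERNAL,cv2.CHAIN_APPROX_NONE); c=max(cs,key=cv2.contourArea)
                                                                        ~~~^^^^^^^^^^^^^^^^^^^^^^^^
ValueError: max() iterable argument is empty
```

```bash
python3 - <<'E'
import numpy as np,cv2
h=cv2.cvtColor(np.load('pics/top0.npy'),cv2.COLOR_RGB2HSV)
for u,v in((370,215),(296,200),(203,177),(206,240),(206,213),(370,170),(355,216)):print(u,v,h[v,u])
E
sed -i 's/(H>5)&(H<20)&(S>190)/(H>5)\&(H<22)\&(V>150)\&(S>150)/' meas.py; python3 meas.py
```

```text
370 215 [ 16 161 203]
296 200 [  1 177 197]
203 177 [ 67 133 169]
206 240 [ 99  30 203]
206 213 [90  5 54]
370 170 [ 95   8 194]
355 216 [105   9  58]
spent band c 574.7 -233.1 size 49.3 48.3 ang 5.7
mat c 623.4 -12.5 size 109.2 208.4 ang 88.4
green top c 675.3 254.9 size 43.0 48.2 ang 0.5
rail c 506.8 254.5 size 92.6 30.0 ang 0.4
pack1 end c 578.1 251.1 size 41.6 56.1 ang 0.4
can c 458.1 -19.0 size 44.6 44.7 ang 0.2
dark pack c 578.9 -287.1 size 53.3 62.6 ang 89.4
housing c 694.7 -223.8 size 93.8 147.5 ang 4.3
```

View pics/crop.png

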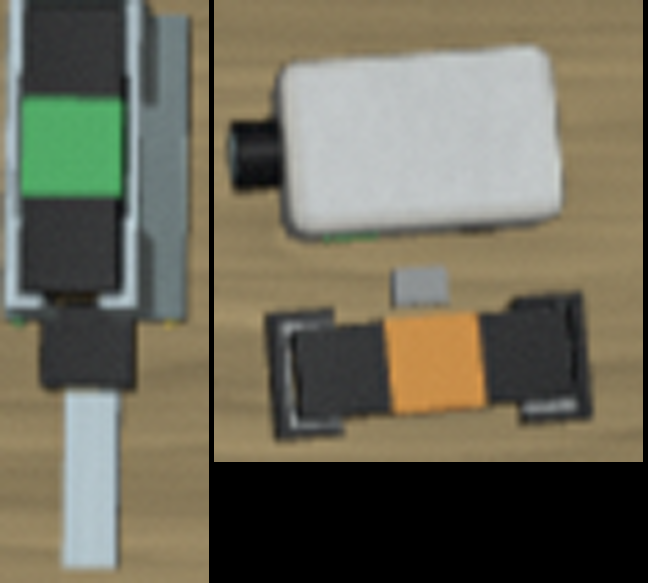

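The crop confirms the poses: the dock is yawed about 4.3° and its seat is at (575,-233). The tower's yaw is about 0.4°, with its middle at (675,255). Its lowest pack sticks out about 43 mm. A small grey tab sits between cradle and housing, on the pack's +x side. I'll move above the dock.

Request:
send_rows(
  hand=[1,1,1,1,1,1,1,1],
  delta_pos=[
    [1,-1,0],
    [1,-1,0],
    [1,-1,0],
    [1,-1,0],
    [1,-1,0],
    [1,-1,0],
    [1,-1,0],
    [1,-1,0],
  ],
  dr=[
    [0,0,-1],
    [0,0,-1],
    [0,0,-1],
    [0,0,-1],
    [0,0,-1],
    [0,0,-1],
    [0,0,-1],
    [0,0,-1],
  ],
  newtons=50,
)

```text
t: 0.77
eef_pos: [0.4442, 0.4012, 0.4045]
eef_rot: [-0.0, 0.517, 0.856, -0.0]
ft_force: [0.9, 0.5, -0.4]
width: 0.0849
finger_force: 0.0
```

Request:
send_rows(
  hand=[1,1,1,1,1,1,1,1],
  delta_pos=[
    [1,-1,0],
    [1,-1,0],
    [1,-1,0],
    [1,-1,0],
    [1,-1,0],
    [0.2,-1,0],
    [0,-1,0],
    [0,-1,0],
  ],
  dr=[
    [0,0,-1],
    [0,0,-1],
    [0,0,-1],
    [0,0,-1],
    [0,0,-0.7],
    [0,0,0],
    [0,0,0],
    [0,0,0],
  ],
)

```text
t: 1.43
eef_pos: [0.5736, 0.2012, 0.4041]
eef_rot: [-0.0, 0.679, 0.734, -0.001]
ft_force: [-0.0, -0.6, -0.9]
width: 0.0858
finger_force: 0.0
```

Request:
send_rows(
  hand=[1,1,1,1,1,1,1,1],
  delta_pos=[
    [0,-1,0],
    [0,-1,0],
    [0,-1,0],
    [0,-1,0],
    [0,-1,0],
    [0,-1,0],
    [0,-1,0],
    [0,-1,0],
  ],
  dr=[
    [0,0,0],
    [0,0,0],
    [0,0,0],
    [0,0,0],
    [0,0,0],
    [0,0,0],
    [0,0,0],
    [0,0,0],
  ],
)

```text
t: 2.1
eef_pos: [0.573, 0.0016, 0.4043]
eef_rot: [-0.0, 0.679, 0.734, -0.0]
ft_force: [0.3, -0.9, 0.1]
width: 0.0852
finger_force: 0.0
```

Request:
send_rows(
  hand=[1,1,1,1,1,1,1,1],
  delta_pos=[
    [0,-1,0],
    [0,-1,0],
    [0,-1,0],
    [0,-1,0],
    [0,-1,-0.5],
    [0,-1,-1],
    [0,-1,-1],
    [0,-1,-1],
  ],
  dr=[
    [0,0,0],
    [0,0,0],
    [0,0,0],
    [0,0,0],
    [0,0,0],
    [0,0,0],
    [0,0,0],
    [0,0,0],
  ],
)

```text
t: 2.77
eef_pos: [0.5732, -0.1982, 0.3161]
eef_rot: [0.0, 0.679, 0.735, 0.0]
ft_force: [0.3, 0.8, 0.4]
width: 0.0855
finger_force: 0.0
```

```bash
python3 - <<'E'
from h import *
m,im=snap('wrist','w1'); np.save('w1m.npy',m['cam_to_world']); print(m['vfov'],m['cx'],m['cy'],m['D'],m['cam_to_world'])
print(proj(m,[[.575,-.233,.036],[.575,-.233,.012]]))
E
```

```text
65.06270009243485 272.49754985174997 213.32351091645515 [0.02625063 0.         0.         0.         0.        ] [[ 9.96839277e-01  7.52098747e-02  2.55916309e-02  5.66511187e-01]
 [ 7.94420555e-02 -9.46288828e-01 -3.13410933e-01 -1.18275646e-01]
 [ 6.45477431e-04  3.14453380e-01 -9.49272698e-01  2.83307399e-01]
 [ 0.00000000e+00  0.00000000e+00  0.00000000e+00  1.00000000e+00]]
[[271.5109729  251.53532751]
 [271.57029354 240.10407713]]
```

View pics/w1.png

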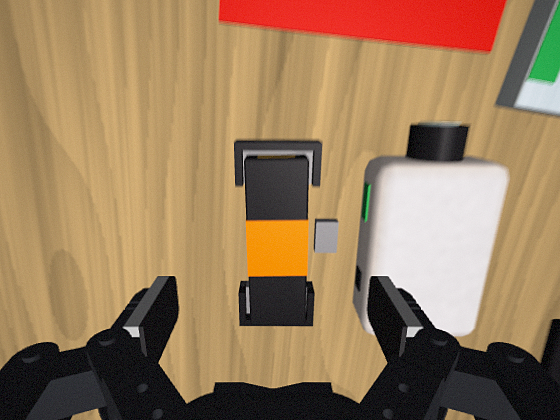

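The wrist view shows the orange band at about (277,248), straight in the cradle. The tab is at (326,235) and the housing is clear. I'll triangulate the tab and refine the pack.

```bash
python3 - <<'E'
from h import *
mt=manip.camera_model('top'); m=manip.camera_model('wrist'); m['cam_to_world']=np.load('w1m.npy')
for z in (0,.012,.024,.036,.048): print(z,ray(mt,[367.3,202.2],z)[0,:2],ray(m,[326,235],z)[0,:2])
im=np.load('pics/w1.npy'); h=cv2.cvtColor(im,cv2.COLOR_RGB2HSV)
M=((h[...,0]>5)&(h[...,0]<20)&(h[...,1]>200)&(h[...,2]>200)).astype(np.uint8); 
M=cv2.morphologyEx(M,cv2.MORPH_OPEN,np.ones((5,5)))
c=max(cv2.findContours(M,0,1)[0],key=cv2.contourArea)
print(cv2.boundingRect(c)); P=ray(m,c[:,0],.036)[:,:2]*1000; print(cv2.minAreaRect(P.astype(np.float32)))
M=((h[...,0]<5)&(h[...,1]>180)).astype(np.uint8)
c=max(cv2.findContours(M,0,1)[0],key=cv2.contourArea); print(ray(m,cv2.approxPolyDP(c,4,True)[:,0],.003)[:,:2])
E
```

```text
0 [ 0.62185137 -0.22958761] [ 0.62521818 -0.22896574]
0.012 [ 0.62044952 -0.22744219] [ 0.62273154 -0.22427726]
0.024 [ 0.61904768 -0.22529676] [ 0.6202449  -0.21958878]
0.036 [ 0.61764584 -0.22315134] [ 0.61775826 -0.2149003 ]
0.048 [ 0.616244   -0.22100591] [ 0.61527162 -0.21021182]
(246, 220, 62, 56)
((579.151611328125, -229.98001098632812), (49.822540283203125, 49.240562438964844), 5.255405426025391)
[[ 0.52229788 -0.06277469]
 [ 0.7283215  -0.0675104 ]
 [ 0.72914558 -0.03507289]
 [ 0.52273103 -0.05000919]]
```

Request:
send_rows(
  hand=[1,1,1,1,1,1,1,1],
  delta_pos=[
    [0.15,-0.7,-0.5],
    [0,-0.63,-0.5],
    [0,0,-0.8],
    [0,0,-0.8],
    [0,0,-0.8],
    [0,0,-0.8],
    [0,0,-0.6],
    [0,0,-0.3],
  ],
  dr=[
    [0,0,0],
    [0,0,0],
    [0,0,0],
    [0,0,0],
    [0,0,0],
    [0,0,0],
    [0,0,0],
    [0,0,0],
  ],
)

```text
t: 3.48
eef_pos: [0.5763, -0.23, 0.1874]
eef_rot: [-0.002, 0.679, 0.734, -0.001]
ft_force: [0.6, -0.7, 0.1]
width: 0.0854
finger_force: 0.0
```

Request:
send_rows(
  hand=[0,-0.3,-0.6,-1,-1,-1,-1,-1],
  delta_pos=[
    [0,0,0],
    [0,0,0],
    [0,0,0],
    [0,0,0],
    [0,0,0],
    [0,0,0],
    [0,0,0],
    [0,0,0],
  ],
  dr=[
    [0,0,0],
    [0,0,0],
    [0,0,0],
    [0,0,0],
    [0,0,0],
    [0,0,0],
    [0,0,0],
    [0,0,0],
  ],
)

```text
t: 4.15
eef_pos: [0.5778, -0.2309, 0.1911]
eef_rot: [0.001, 0.679, 0.734, 0.001]
ft_force: [-0.3, -0.4, 7.0]
width: 0.0491
finger_force: 53.8
```

Request:
send_rows(
  hand=[-1,-1,-1,-1,-1,-1,-1,-1],
  delta_pos=[
    [0,0,0.3],
    [0,0,0.6],
    [0,0,0.8],
    [0,0,0.8],
    [0,0,0.8],
    [0,0.3,0.7],
    [0.1,0.5,0.3],
    [0.1,0.6,0],
  ],
  dr=[
    [0,0,0],
    [0,0,0],
    [0,0,0],
    [0,0,0],
    [0,0,0],
    [0,0,0.5],
    [0,0,1],
    [0,0,1],
  ],
)

```text
t: 4.82
eef_pos: [0.5825, -0.1966, 0.3008]
eef_rot: [0.002, 0.594, 0.804, 0.0]
ft_force: [0.0, 0.6, -1.7]
width: 0.0488
finger_force: 53.0
```

Request:
send_rows(
  hand=[-1,-1,-1,-1,-1,-1,-1,-1],
  delta_pos=[
    [0.2,0.6,0],
    [0.2,0.6,0],
    [0.2,0.6,0],
    [0.2,0.6,0],
    [0.2,0.6,0],
    [0.2,0.6,0],
    [0.2,0.6,0],
    [0.2,0.6,0],
  ],
  dr=[
    [0,0,1],
    [0,0,1],
    [0,0,1],
    [0,0,1],
    [0,0,1],
    [0,0,1],
    [0,0,1],
    [0,0,1],
  ],
)

```text
t: 5.48
eef_pos: [0.6221, -0.075, 0.2984]
eef_rot: [0.0, 0.282, 0.959, -0.0]
ft_force: [-0.1, 0.0, -2.0]
width: 0.0489
finger_force: 52.9
```

Request:
send_rows(
  hand=[-1,-1,-1,-1,-1,-1,-1,-1],
  delta_pos=[
    [0.1,0.6,0],
    [0,0.6,0],
    [0,0.6,0],
    [0,0.5,0],
    [0,0.3,0],
    [0,0,0],
    [0,0,0],
    [0,0,0],
  ],
  dr=[
    [0,0,1],
    [0,0,1],
    [0,0,1],
    [0,0,1],
    [0,0,1],
    [0,0,1],
    [0,0,0.3],
    [0,0,0],
  ],
)

```text
t: 6.15
eef_pos: [0.6245, -0.0111, 0.298]
eef_rot: [0.0, 0.014, 1.0, -0.0]
ft_force: [-1.3, 0.2, -1.6]
width: 0.0487
finger_force: 53.0
```

```bash
python3 - <<'E'
from h import *
m,im=snap('wrist','w2'); o=manip.get_obs(); print(o['eef_pos'],o['eef_rot'],o['joint_pos'],o['ft_force'],o['finger_force'])
mt,it=snap('top','top2')
h=cv2.cvtColor(im,cv2.COLOR_RGB2HSV)
M=((h[...,0]<5)&(h[...,1]>180)).astype(np.uint8)
c=max(cv2.findContours(M,0,1)[0],key=cv2.contourArea); q=cv2.approxPolyDP(c,5,True)[:,0]; print(q,ray(m,q,.003)[:,:2])
E
```

```text
[ 0.62451562 -0.0112909   0.29780734] [ 1.46070012e-04  1.44851934e-02  9.99895017e-01 -3.36197815e-04] [-5.60354388e-02  6.18418834e-01  2.68137653e-03  1.68882473e+00
 -1.16612741e-03  8.34105580e-01  1.48875742e+00] [-0.30607194  0.17604205 -1.83533669] 52.950639724731445
[[202  74]
 [205 119]
 [233 113]
 [339 119]
 [337 264]
 [350  74]] [[ 0.52171188 -0.06075931]
 [ 0.55324186 -0.0615566 ]
 [ 0.54939619 -0.03989224]
 [ 0.55595802  0.04077146]
 [ 0.67903485  0.04360336]
 [ 0.52463494  0.04752035]]
```

View pics/w2.png

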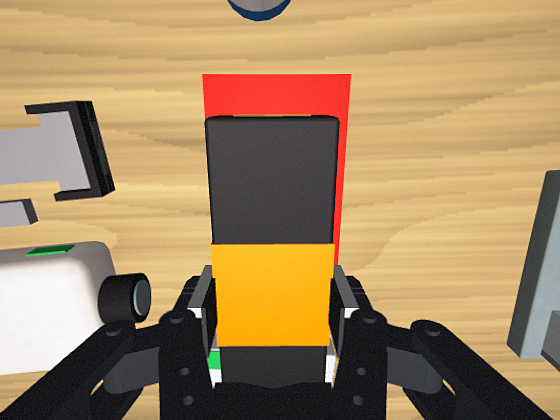

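The wrist view shows the pack gripped at its orange band (rows 245–345) and level. The mat is beneath it (near corners (202,74) and (350,74)), well centred. I'll lower it.

Request:
send_rows(
  hand=[-1,-1,-1,-1,-1,-1,-1,-1],
  delta_pos=[
    [0,0,-0.5],
    [0,0,-0.8],
    [0,0,-0.8],
    [0,0,-0.8],
    [0,0,-0.7],
    [0,0,-0.5],
    [0,0,-0.2],
    [0,0,0],
  ],
  dr=[
    [0,0,0],
    [0,0,0],
    [0,0,0],
    [0,0,0],
    [0,0,0],
    [0,0,0],
    [0,0,0],
    [0,0,0],
  ],
)

```text
t: 6.92
eef_pos: [0.624, -0.0106, 0.1881]
eef_rot: [-0.001, 0.013, 1.0, -0.0]
ft_force: [-1.6, 0.4, -0.8]
width: 0.0492
finger_force: 53.0
```

Request:
send_rows(
  hand=[-1,-1,-1,-1],
  delta_pos=[
    [0,0,-0.06],
    [0,0,-0.06],
    [0,0,-0.04],
    [0,0,0],
  ],
  dr=[
    [0,0,0],
    [0,0,0],
    [0,0,0],
    [0,0,0],
  ],
)

```text
t: 7.25
eef_pos: [0.6249, -0.0106, 0.1863]
eef_rot: [0.001, 0.013, 1.0, 0.0]
ft_force: [0.6, -0.0, -2.2]
width: 0.0488
finger_force: 53.0
```

```bash
python3 - <<'E'
from h import *
m=manip.camera_model('wrist'); im=np.load('pics/w2.npy')
T=np.array(m['cam_to_world']).copy(); o=manip.get_obs(); T[:3,3]+=np.array([.62452,-.01129,.29781])-o['eef_pos']; m['cam_to_world']=T
for zo in(.150,.155,.160): print(zo,ray(m,[[273,244],[276,346]],.29781-zo)[:,:2], ray(m,[[212,244],[335,244]],.29781-zo)[:,:2])
print(o['eef_pos'],o['ft_force'])
E
```

```text
0.15 [[ 0.59510431 -0.01070203]
 [ 0.64281799 -0.01061188]] [[ 0.59449939 -0.03426726]
 [ 0.59569512  0.01323789]]
0.155 [[ 0.59729667 -0.01075533]
 [ 0.64704716 -0.01066133]] [[ 0.59666592 -0.03532652]
 [ 0.5979127   0.01420654]]
0.16 [[ 0.59948902 -0.01080863]
 [ 0.65127632 -0.01071078]] [[ 0.59883245 -0.03638577]
 [ 0.60013027  0.01517519]]
[ 0.62490877 -0.01056291  0.18627554] [ 0.64076049 -0.02480839 -2.16022422]
```

Request:
send_rows(
  hand=[-1,-1,-1,-1,-1,-1],
  delta_pos=[
    [0,0,-0.05],
    [0,0,-0.05],
    [0,0,-0.04],
    [0,0,-0.04],
    [0,0,0],
    [0,0,0],
  ],
  dr=[
    [0,0,0],
    [0,0,0],
    [0,0,0],
    [0,0,0],
    [0,0,0],
    [0,0,0],
  ],
)

```text
t: 7.75
eef_pos: [0.6248, -0.0105, 0.1821]
eef_rot: [0.0, 0.013, 1.0, 0.0]
ft_force: [-2.6, -0.0, 7.3]
width: 0.0488
finger_force: 53.9
```

The pack is on the mat with 7 N of contact. I'll release it, rise, and head to the tower.

Request:
send_rows(
  hand=[-0.2,0.2,0.6,1,1,1,1,1],
  delta_pos=[
    [0,0,0],
    [0,0,0],
    [0,0,0],
    [0,0,0],
    [0,0,0.4],
    [0,0,0.8],
    [0,0,0.9],
    [0,0,0.9],
  ],
  dr=[
    [0,0,0],
    [0,0,0],
    [0,0,0],
    [0,0,0],
    [0,0,0],
    [0,0,0],
    [0,0,0],
    [0,0,0],
  ],
)

```text
t: 8.42
eef_pos: [0.6245, -0.0106, 0.2574]
eef_rot: [-0.0, 0.013, 1.0, -0.0]
ft_force: [0.4, 0.1, -0.1]
width: 0.0853
finger_force: 0.0
```

Request:
send_rows(
  hand=[1,1,1,1,1,1,1,1],
  delta_pos=[
    [0,0,1],
    [0,0.5,1],
    [-0.4,1,0.2],
    [-0.6,1,0],
    [-0.6,1,0],
    [-0.6,1,0],
    [-0.6,1,0],
    [-0.6,1,0],
  ],
  dr=[
    [0,0,0],
    [0,0,0.4],
    [0,0,0],
    [0,0,0],
    [0,0,0],
    [0,0,0],
    [0,0,0],
    [0,0,0],
  ],
)

```text
t: 9.08
eef_pos: [0.5388, 0.153, 0.312]
eef_rot: [0.0, -0.004, 1.0, 0.0]
ft_force: [0.2, 0.6, 0.0]
width: 0.0854
finger_force: 0.0
```

Request:
send_rows(
  hand=[1,1,1,1,1,1,1,1],
  delta_pos=[
    [-0.6,1,0],
    [-0.6,1,0],
    [-0.6,1,0],
    [-0.2,1,0],
    [0,0.1,0],
    [0,0,0],
    [0,0,0],
    [0,0,0],
  ],
  dr=[
    [0,0,0],
    [0,0,0],
    [0,0,0],
    [0,-0.4,0],
    [0,-1,0],
    [0,-1,0],
    [0,0,0],
    [0,0,0],
  ],
)

```text
t: 9.75
eef_pos: [0.4891, 0.2546, 0.3117]
eef_rot: [0.104, -0.005, 0.995, -0.001]
ft_force: [-0.5, 0.2, -0.3]
width: 0.0854
finger_force: 0.0
```

```bash
python3 - <<'E'
from h import *
m,im=snap('wrist','w3'); o=manip.get_obs(); print(o['eef_pos'],o['eef_rot'],o['joint_pos'],o['ft_force'])
np.save('w3m.npy',m['cam_to_world']); mt,it=snap('top','top3')
E
```

```text
[0.48960691 0.25424534 0.31163004] [ 1.03588132e-01 -4.34802433e-03  9.94610538e-01 -6.87094667e-04] [-0.63418663  0.45496226  0.04965286  1.95545674  0.17542414  0.56600994
  0.84769126] [-0.49537442  0.07389093 -0.05932164]
```

View pics/w3.png

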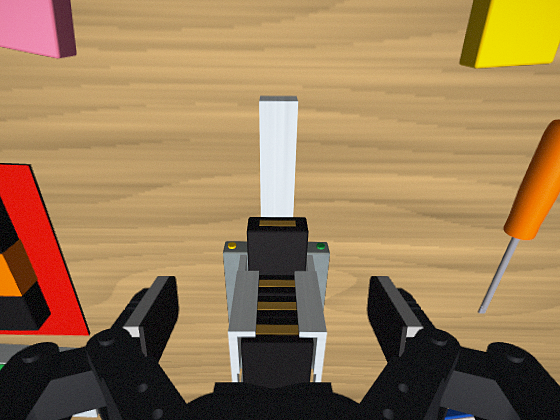

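The wrist view shows the rail running from (278,98) to the pack end (248–308, row 218). Base plate with LEDs has its front edge at row 243, and the lips are at rows 270–335. I'll compute these.

```bash
python3 - <<'E'
from h import *
m=manip.camera_model('wrist'); m['cam_to_world']=np.load('w3m.npy')
P=lambda n,uv,z: print(n,(ray(m,uv,z)[:,:2]*1000).round(1).tolist())
P('pack end top',[[248,218],[308,218]],.044)
P('rail tip',[[260,97],[298,97]],.020)
P('rail near pack',[[260,210],[295,210]],.020)
for z in(0,.01,.02):P('base front',[[223,243],[328,243]],z)
P('lip top',[[228,333],[327,333]],.112)
P('lip bottom',[[244,271],[308,271]],.049)
E
```

```text
pack end top [[548.2, 235.0], [547.6, 281.5]]
rail tip [[462.8, 244.2], [462.5, 271.0]]
rail near pack [[554.6, 243.4], [554.2, 273.1]]
base front [[603.4, 206.1], [602.1, 308.4]]
base front [[596.3, 207.9], [595.1, 306.3]]
base front [[589.2, 209.7], [588.0, 304.2]]
lip top [[597.3, 224.9], [596.3, 291.2]]
lip bottom [[597.0, 230.7], [596.3, 284.2]]
```

Request:
send_rows(
  hand=[1,1,1,1,1,1,1,1],
  delta_pos=[
    [0,0.12,-0.7],
    [0.2,0,-0.8],
    [0.2,0,-0.8],
    [0.2,0,-0.8],
    [0.2,0,-0.8],
    [0.2,0,-0.6],
    [0.2,0,-0.4],
    [0,0,-0.1],
  ],
  dr=[
    [0,0,0],
    [0,0,0],
    [0,0,0],
    [0,0,0],
    [0,0,0],
    [0,0,0],
    [0,0,0],
    [0,0,0],
  ],
)

```text
t: 10.52
eef_pos: [0.5205, 0.2564, 0.1847]
eef_rot: [0.104, -0.003, 0.995, -0.001]
ft_force: [-1.1, -0.4, -0.3]
width: 0.0853
finger_force: 0.0
```

Request:
send_rows(
  hand=[1,1,1,0.5,0,-0.3,-0.6,-1],
  delta_pos=[
    [0.2,0,0],
    [0.2,0,0],
    [0,0,0],
    [0,0,0],
    [0,0,0],
    [0,0,0],
    [0,0,0],
    [0,0,0],
  ],
  dr=[
    [0,0,0],
    [0,0,0],
    [0,0,0],
    [0,0,0],
    [0,0,0],
    [0,0,0],
    [0,0,0],
    [0,0,0],
  ],
)

```text
t: 11.18
eef_pos: [0.5295, 0.2577, 0.1868]
eef_rot: [0.105, -0.005, 0.994, -0.0]
ft_force: [-2.5, 0.3, 7.1]
width: 0.0491
finger_force: 51.7
```

Request:
send_rows(
  hand=[-1,-1,-1],
  delta_pos=[
    [0,0,0],
    [0,0,0],
    [0,0,0],
  ],
  dr=[
    [0,0,0],
    [0,0,0],
    [0,0,0],
  ],
)

```text
t: 11.43
eef_pos: [0.5295, 0.2577, 0.1868]
eef_rot: [0.105, -0.005, 0.994, -0.0]
ft_force: [-2.2, -0.7, 6.4]
width: 0.0489
finger_force: 51.7
```

Request:
send_rows(
  hand=[-1,-1,-1,-1,-1,-1,-1,-1],
  delta_pos=[
    [-0.1,0,0],
    [-0.25,0,0],
    [-0.3,0,0],
    [-0.3,0,0],
    [-0.3,0,0],
    [-0.3,0,0],
    [-0.25,0,0],
    [0,0,0],
  ],
  dr=[
    [0,0,0],
    [0,0,0],
    [0,0,0],
    [0,0,0],
    [0,0,0],
    [0,0,0],
    [0,0,0],
    [0,0,0],
  ],
)

```text
t: 12.1
eef_pos: [0.4832, 0.258, 0.1867]
eef_rot: [0.104, -0.005, 0.995, -0.0]
ft_force: [-2.4, -0.6, 12.1]
width: 0.0487
finger_force: 53.6
```

Request:
send_rows(
  hand=[-0.2,0.3,1,1,1,1,1,1],
  delta_pos=[
    [0,0,0],
    [0,0,0],
    [0,0,0],
    [0,0,0],
    [0,0,0.6],
    [0,0,1],
    [0.2,0,1],
    [0.7,0,0],
  ],
  dr=[
    [0,0,0],
    [0,0,0],
    [0,0,0],
    [0,0,0],
    [0,0,0],
    [0,0,0],
    [0,0.4,0],
    [0,1,0],
  ],
)

```text
t: 12.77
eef_pos: [0.5051, 0.2593, 0.2545]
eef_rot: [0.043, -0.007, 0.999, 0.001]
ft_force: [0.5, 0.1, -0.3]
width: 0.0853
finger_force: 0.0
```

Request:
send_rows(
  hand=[1,1,1,1,1,1],
  delta_pos=[
    [0.8,0,0],
    [0.78,0,0],
    [0,0,-0.6],
    [0,0,-1],
    [0,0,-0.7],
    [0,0,-0.2],
  ],
  dr=[
    [0,1,0],
    [0,0,0],
    [0,0,0],
    [0,0,0],
    [0,0,0],
    [0,0,0],
  ],
)

```text
t: 13.27
eef_pos: [0.5447, 0.2566, 0.1853]
eef_rot: [-0.003, -0.005, 1.0, -0.001]
ft_force: [-0.9, 0.0, -0.7]
width: 0.0856
finger_force: 0.0
```

```bash
python3 - <<'E'
from h import *
m,im=snap('top','top4'); o=manip.get_obs(); print(o['eef_pos'],o['eef_rot'],o['ft_force'],o['joint_pos'])
s,i2=snap('scene','sc4')
a=cv2.resize(im[140:260,170:320],None,fx=2.6,fy=2.6,interpolation=2); b=cv2.resize(i2[160:280,280:400],None,fx=3.2,fy=3.2,interpolation=2)
h=max(a.shape[0],b.shape[0]); cv2.imwrite('pics/c4.png',np.hstack([cv2.copyMakeBorder(x,0,h-x.shape[0],0,4,0) for x in(a,b)])[:,:,::-1])
E
```

```text
[0.54489138 0.25678124 0.18573947] [-0.00264865 -0.00456978  0.99998518 -0.00131772] [ 0.39469229 -0.36465049 -0.28848411] [-0.4669924   0.76035875 -0.06612141  1.77225455  0.0782356   0.61743286
  1.00089664]
```

View pics/c4.png

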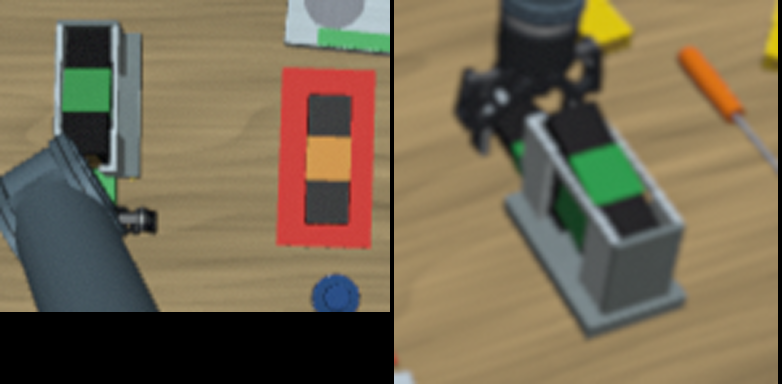

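The spent pack lies well within the mat, and the lowest pack is partly out with its green band showing. I'll grip again and pull the rest.

Request:
send_rows(
  hand=[0.4,0,-0.3,-0.6,-1,-1,-1,-1],
  delta_pos=[
    [0,0.03,0.08],
    [0,0,0],
    [0,0,0],
    [0,0,0],
    [0,0,0],
    [0,0,0],
    [0,0,0],
    [-0.1,0,0],
  ],
  dr=[
    [0,0,0],
    [0,0,0],
    [0,0,0],
    [0,0,0],
    [0,0,0],
    [0,0,0],
    [0,0,0],
    [0,0,0],
  ],
)

```text
t: 14.03
eef_pos: [0.5454, 0.2585, 0.1922]
eef_rot: [0.002, -0.004, 1.0, 0.001]
ft_force: [2.1, 0.4, 4.4]
width: 0.049
finger_force: 52.2
```

Request:
send_rows(
  hand=[-1,-1,-1,-1,-1,-1,-1,-1],
  delta_pos=[
    [-0.3,0,0],
    [-0.4,0,0],
    [-0.45,0,0],
    [-0.45,0,0],
    [-0.45,0,0],
    [-0.45,0,0],
    [-0.4,0,0],
    [-0.35,0,0],
  ],
  dr=[
    [0,0,0],
    [0,0,0],
    [0,0,0],
    [0,0,0],
    [0,0,0],
    [0,0,0],
    [0,0,0],
    [0,0,0],
  ],
)

```text
t: 14.7
eef_pos: [0.4631, 0.2587, 0.1921]
eef_rot: [0.002, -0.005, 1.0, 0.001]
ft_force: [2.6, 0.8, 7.5]
width: 0.0493
finger_force: 52.9
```

Request:
send_rows(
  hand=[-1,-1,-1],
  delta_pos=[
    [0,0,0],
    [0,0,0],
    [0,0,0],
  ],
  dr=[
    [0,0,0],
    [0,0,0],
    [0,0,0],
  ],
)

```text
t: 14.95
eef_pos: [0.4621, 0.259, 0.1921]
eef_rot: [0.0, -0.005, 1.0, 0.001]
ft_force: [-3.7, -0.6, 15.7]
width: 0.0492
finger_force: 53.7
```

```bash
python3 - <<'E'
from h import *
m,im=snap('wrist','w5'); o=manip.get_obs(); print(o['eef_pos'],o['eef_rot'],o['ft_force'],o['width'],o['finger_force'])
np.save('w5m.npy',m['cam_to_world'])
h=cv2.cvtColor(im,cv2.COLOR_RGB2HSV)
M=((h[...,0]>45)&(h[...,0]<85)&(h[...,1]>120)).astype(np.uint8); M=cv2.morphologyEx(M,cv2.MORPH_OPEN,np.ones((5,5)))
for c in sorted(cv2.findContours(M,0,1)[0],key=cv2.contourArea)[-2:]: print(cv2.boundingRect(c))
s,i2=snap('scene','sc5')
a=cv2.resize(im,None,fx=.75,fy=.75); b=cv2.resize(i2[160:280,280:400],None,fx=3,fy=3,interpolation=2)
h=max(a.shape[0],b.shape[0]); cv2.imwrite('pics/c5.png',np.hstack([cv2.copyMakeBorder(x,0,h-x.shape[0],0,4,0) for x in(a,b)])[:,:,::-1])
E
```

```text
[0.46211803 0.25898815 0.19207607] [ 5.03502259e-05 -4.93484916e-03  9.99987690e-01  5.15137252e-04] [-4.49970094 -0.65492209 14.94660665] 0.04897791466897036 53.66396248340607
(214, 344, 118, 45)
```

View pics/c5.png

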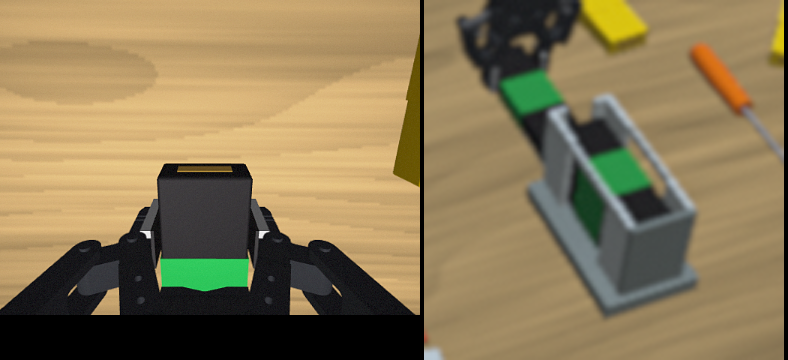

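```bash
python3 - <<'E'
from h import *
m=manip.camera_model('wrist'); m['cam_to_world']=np.load('w5m.npy')
print(ray(m,[[214,344],[331,344],[211,231],[335,231]],.044)[:,:2])
E
```

```text
[[0.47778983 0.23422617]
 [0.47727476 0.28362503]
 [0.42664223 0.23532673]
 [0.42615968 0.28184367]]
```

The stack has dropped one place and pack 1 is fully out, with its centre at x≈0.502. I'll regrip at its middle.

Request:
send_rows(
  hand=[-0.2,0.3,1,1,1,1,1,1],
  delta_pos=[
    [0,0,0],
    [0,0,0],
    [0,0,0],
    [0,0,0.3],
    [0,0,0.8],
    [0.4,0,0.9],
    [0.8,0,0],
    [0.4,0,0],
  ],
  dr=[
    [0,0,0],
    [0,0,0],
    [0,0,0],
    [0,0,0],
    [0,0,0],
    [0,0,0],
    [0,0,0],
    [0,0,0],
  ],
)

```text
t: 15.72
eef_pos: [0.5049, 0.2582, 0.2426]
eef_rot: [0.002, -0.004, 1.0, 0.001]
ft_force: [0.1, 0.3, -0.8]
width: 0.0854
finger_force: 0.0
```

Request:
send_rows(
  hand=[1,1,1,1,1],
  delta_pos=[
    [0,0,-0.5],
    [0,0,-0.7],
    [0,0,-0.4],
    [0,0,-0.2],
    [0,0,0],
  ],
  dr=[
    [0,0,0],
    [0,0,0],
    [0,0,0],
    [0,0,0],
    [0,0,0],
  ],
)

```text
t: 16.13
eef_pos: [0.5014, 0.2578, 0.1935]
eef_rot: [-0.002, -0.005, 1.0, -0.001]
ft_force: [-0.3, -0.9, -0.3]
width: 0.0851
finger_force: 0.0
```

Request:
send_rows(
  hand=[0.4,0,-0.3,-0.6,-1,-1,-1,-1],
  delta_pos=[
    [0,0,0],
    [0,0,0],
    [0,0,0],
    [0,0,0],
    [0,0,0],
    [0,0,0],
    [0,0,0],
    [0,0,0],
  ],
  dr=[
    [0,0,0],
    [0,0,0],
    [0,0,0],
    [0,0,0],
    [0,0,0],
    [0,0,0],
    [0,0,0],
    [0,0,0],
  ],
)

```text
t: 16.8
eef_pos: [0.5032, 0.2585, 0.1965]
eef_rot: [0.001, -0.004, 1.0, 0.0]
ft_force: [-1.7, -0.6, 6.2]
width: 0.0487
finger_force: 53.1
```

Request:
send_rows(
  hand=[-1,-1,-1,-1,-1,-1,-1,-1],
  delta_pos=[
    [0,0,0.3],
    [0,0,0.7],
    [0,0,1],
    [0,0,1],
    [0,0,1],
    [0,-0.3,1],
    [0,-0.6,0.7],
    [0,-0.9,0.1],
  ],
  dr=[
    [0,0,0],
    [0,0,0],
    [0,0,0],
    [0,0,0],
    [0,0,0],
    [0,0,0],
    [0,0,-0.5],
    [0,0,-1],
  ],
)

```text
t: 17.47
eef_pos: [0.5034, 0.215, 0.3445]
eef_rot: [0.002, 0.06, 0.998, 0.002]
ft_force: [1.5, 0.2, -1.4]
width: 0.0491
finger_force: 52.4
```

Request:
send_rows(
  hand=[-1,-1,-1,-1,-1,-1,-1,-1],
  delta_pos=[
    [0.3,-1,0],
    [0.3,-1,0],
    [0.3,-1,0],
    [0.3,-1,0],
    [0.3,-1,0],
    [0.3,-1,0],
    [0.3,-1,0],
    [0.3,-1,0],
  ],
  dr=[
    [0,0,-1],
    [0,0,-1],
    [0,0,-1],
    [0,0,-1],
    [0,0,-1],
    [0,0,-1],
    [0,0,-1],
    [0,0,-1],
  ],
)

```text
t: 18.13
eef_pos: [0.5627, 0.0119, 0.3408]
eef_rot: [-0.0, 0.401, 0.916, -0.0]
ft_force: [0.8, -0.4, -1.8]
width: 0.0487
finger_force: 52.4
```

Request:
send_rows(
  hand=[-1,-1,-1,-1,-1,-1,-1,-1],
  delta_pos=[
    [0.3,-1,0],
    [0.3,-1,0],
    [0,-1,0],
    [0,-1,0],
    [0,-1,0],
    [0,-1,0],
    [0,-1,0],
    [0,-1,0],
  ],
  dr=[
    [0,0,-1],
    [0,0,-1],
    [0,0,-1],
    [0,0,-1],
    [0,0,-1],
    [0,0,-1],
    [0,0,-1],
    [0,0,-0.7],
  ],
)

```text
t: 18.8
eef_pos: [0.5774, -0.1878, 0.3408]
eef_rot: [-0.0, 0.68, 0.733, 0.0]
ft_force: [0.4, -0.6, -1.7]
width: 0.0493
finger_force: 52.4
```

Request:
send_rows(
  hand=[-1,-1,-1,-1,-1,-1],
  delta_pos=[
    [0,-0.9,0],
    [0,-0.6,-0.4],
    [0,-0.2,-0.8],
    [0,0,-0.8],
    [0,0,-0.2],
    [0,0,0],
  ],
  dr=[
    [0,0,0],
    [0,0,0],
    [0,0,0],
    [0,0,0],
    [0,0,0],
    [0,0,0],
  ],
)

```text
t: 19.3
eef_pos: [0.577, -0.2286, 0.2841]
eef_rot: [-0.002, 0.679, 0.734, -0.001]
ft_force: [-0.4, 0.7, -0.7]
width: 0.0484
finger_force: 52.3
```

```bash
python3 - <<'E'
from h import *
m,im=snap('wrist','w6'); o=manip.get_obs(); print(o['eef_pos'],o['eef_rot'],o['ft_force'],o['width'],o['finger_force'])
np.save('w6m.npy',m['cam_to_world'])
h=cv2.cvtColor(im,cv2.COLOR_RGB2HSV)
M=((h[...,0]>45)&(h[...,0]<85)&(h[...,1]>120)).astype(np.uint8); M=cv2.morphologyEx(M,cv2.MORPH_OPEN,np.ones((5,5)))
c=max(cv2.findContours(M,0,1)[0],key=cv2.contourArea); print(cv2.boundingRect(c))
P=ray(m,c[:,0],o['eef_pos'][2]-.1765+.024)[:,:2]*1000; print(cv2.minAreaRect(P.astype(np.float32)))
E
```

```text
[ 0.57768755 -0.22879107  0.2855126 ] [-7.95192012e-04  6.78560503e-01  7.34544069e-01 -1.44957505e-04] [0.80706899 0.39118127 0.0074817 ] 0.049079568790908745 52.288169860839844
(210, 253, 125, 103)
((576.0828857421875, -228.36024475097656), (49.63364791870117, 49.024600982666016), 4.631526947021484)
```

View pics/w6.png

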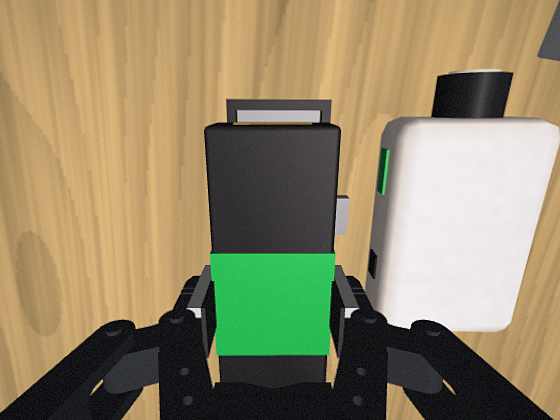

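The wrist view shows the gripped pack (band rows 253–355) lined up over the cradle. The far end wall is at u 227–331, row 99, with the bright seat at u 236–322. I'll check the centreline numerically.

```bash
python3 - <<'E'
from h import *
m=manip.camera_model('wrist')
def P(n,f,uv,z):
    m['cam_to_world']=np.load(f); p=ray(m,uv,z)[:,:2]*1000; print(n,p.round(1).tolist(),'mid',p.mean(0).round(1))
P('w6 seat','w6m.npy',[[236,111],[322,111]],.012)
P('w6 wall outer top','w6m.npy',[[227,99],[331,99]],.022)
P('w6 wall outer bottom','w6m.npy',[[227,99],[331,99]],.0)
P('w1 wall far','w1m.npy',[[235,142],[322,142]],.022)
P('w1 seat far','w1m.npy',[[244,152],[311,152]],.012)
P('w1 wall near ','w1m.npy',[[239,325],[313,325]],.0)
P('w1 lip near top ','w1m.npy',[[240,282],[313,282]],.022)
P('w1 pack far end top','w1m.npy',[[246,157],[309,157]],.036)
E
```

```text
w6 seat [[544.6, -154.8], [604.0, -150.1]] mid [ 574.3 -152.5]
w6 wall outer top [[539.4, -147.6], [607.5, -142.2]] mid [ 573.4 -144.9]
w6 wall outer bottom [[536.5, -147.5], [611.0, -141.6]] mid [ 573.8 -144.5]
w1 wall far [[539.8, -148.5], [607.3, -143.2]] mid [ 573.6 -145.8]
w1 seat far [[546.4, -157.1], [601.0, -152.8]] mid [ 573.7 -154.9]
w1 wall near  [[549.7, -333.8], [624.7, -327.9]] mid [ 587.2 -330.8]
w1 lip near top  [[549.7, -271.5], [614.9, -266.3]] mid [ 582.3 -268.9]
w1 pack far end top [[549.9, -157.2], [596.9, -153.5]] mid [ 573.4 -155.4]
```

Request:
send_rows(
  hand=[-1,-1,-1,-1,-1,-1,-1,-1],
  delta_pos=[
    [0.08,-0.04,-0.4],
    [0,0,-0.7],
    [0,0,-0.8],
    [0,0,-0.7],
    [0,0,-0.4],
    [0,0,-0.2],
    [0,0,0],
    [0,0,0],
  ],
  dr=[
    [0,0,0],
    [0,0,0],
    [0,0,0],
    [0,0,0],
    [0,0,0],
    [0,0,0],
    [0,0,0],
    [0,0,0],
  ],
)

```text
t: 20.02
eef_pos: [0.5804, -0.2305, 0.2065]
eef_rot: [0.001, 0.679, 0.734, 0.0]
ft_force: [0.7, 0.8, -0.4]
width: 0.049
finger_force: 52.4
```

Request:
send_rows(
  hand=[-1,-1,-1,-1,-1,-1],
  delta_pos=[
    [0,0,-0.08],
    [0,0,-0.08],
    [0,0,-0.08],
    [0,0,-0.08],
    [0,0,-0.08],
    [0,0,0],
  ],
  dr=[
    [0,0,0],
    [0,0,0],
    [0,0,0],
    [0,0,0],
    [0,0,0],
    [0,0,0],
  ],
)

```text
t: 20.52
eef_pos: [0.5797, -0.2302, 0.1953]
eef_rot: [-0.0, 0.679, 0.734, -0.0]
ft_force: [1.1, 1.2, -1.1]
width: 0.0493
finger_force: 52.4
```

Request:
send_rows(
  hand=[-1,-1,-1,-1,-1,-1,-1],
  delta_pos=[
    [0,0,-0.06],
    [0,0,-0.06],
    [0,0,-0.05],
    [0,0,-0.05],
    [0,0,-0.04],
    [0,0,0],
    [0,0,0],
  ],
  dr=[
    [0,0,0],
    [0,0,0],
    [0,0,0],
    [0,0,0],
    [0,0,0],
    [0,0,0],
    [0,0,0],
  ],
)

```text
t: 21.1
eef_pos: [0.5799, -0.2303, 0.1891]
eef_rot: [-0.0, 0.679, 0.734, -0.0]
ft_force: [-0.7, 0.7, -1.4]
width: 0.049
finger_force: 52.4
```

Request:
send_rows(
  hand=[-1,-1,-1,-1,-1],
  delta_pos=[
    [0,0,-0.04],
    [0,0,-0.04],
    [0,0,-0.03],
    [0,0,0],
    [0,0,0],
  ],
  dr=[
    [0,0,0],
    [0,0,0],
    [0,0,0],
    [0,0,0],
    [0,0,0],
  ],
)

```text
t: 21.52
eef_pos: [0.5801, -0.2305, 0.1885]
eef_rot: [0.0, 0.679, 0.734, 0.0]
ft_force: [-5.7, 3.3, 16.6]
width: 0.0487
finger_force: 54.5
```

Contact came at exactly the expected seat height. I'll release and rise.

Request:
send_rows(
  hand=[-0.2,0.2,0.6,1,1,1,1,1],
  delta_pos=[
    [0,0,0.04],
    [0,0,0],
    [0,0,0],
    [0,0,0],
    [0,0,0.4],
    [0,0,0.8],
    [0,0.3,1],
    [0,0.6,1],
  ],
  dr=[
    [0,0,0],
    [0,0,0],
    [0,0,0],
    [0,0,0],
    [0,0,0],
    [0,0,0],
    [0,0,0],
    [0,0,0],
  ],
)

```text
t: 22.18
eef_pos: [0.5792, -0.2098, 0.2687]
eef_rot: [0.0, 0.68, 0.733, -0.001]
ft_force: [0.5, -0.3, 0.8]
width: 0.0856
finger_force: 0.0
```

Request:
send_rows(
  hand=[1,1,1,1,1],
  delta_pos=[
    [0,0.6,1],
    [0,0,1],
    [0,0,0.5],
    [0,0,0],
    [0,0,0],
  ],
  dr=[
    [0,0,0],
    [0,0,0],
    [0,0,0],
    [0,0,0],
    [0,0,0],
  ],
)

```text
t: 22.6
eef_pos: [0.5798, -0.1934, 0.3302]
eef_rot: [0.001, 0.679, 0.734, 0.0]
ft_force: [0.2, -0.2, -0.5]
width: 0.0854
finger_force: 0.0
```

```bash
python3 - <<'E'
from h import *
m,im=snap('wrist','w7'); t,it=snap('top','top7')
a=cv2.resize(im,None,fx=.75,fy=.75); b=cv2.resize(it[130:270,170:310],None,fx=2.5,fy=2.5,interpolation=2)
h=max(a.shape[0],b.shape[0]); cv2.imwrite('pics/c7.png',np.hstack([cv2.copyMakeBorder(x,0,h-x.shape[0],0,4,0) for x in(a,b)])[:,:,::-1])
E
```

```text
(no output)
```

View pics/c7.png

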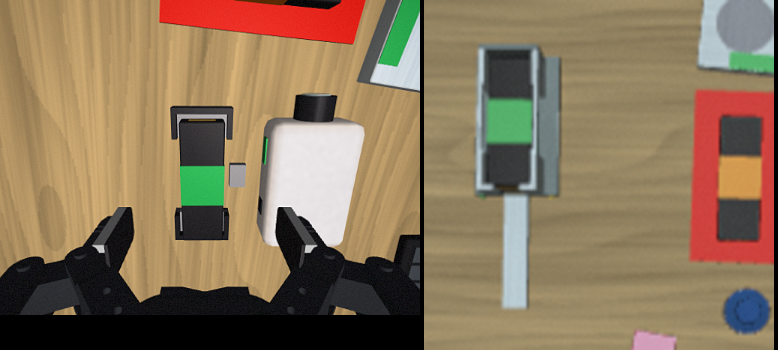

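The green pack sits centred in the cradle at (202,185). Three packs remain in the tower at (508,120), the rail is empty, and the spent pack is wholly on the mat at (740,180).

```bash
python3 -c "
from workcell import manip
print(manip.close_job())"
```

```text
the job is handed in; nothing more can be done
None
```

The job is handed in: the spent pack lies wholly on the returns mat, the lowest green pack is seated in the camera cradle, and the other three packs dropped one place and stay in the tower, at about 23 s of the 67 s limit.

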